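# Pack the handheld meter kit into its case, bottom layer first

### The arm

A 6-joint arm with a two-finger parallel gripper is mounted at the origin on the work surface. World frame = base frame: x ahead of the robot, y to its left, z up, the work surface at z = 0. Lengths are in m, angles in degrees, forces in N, time in s.
With the tool pointing down it reaches from about 0.4 to 0.925 m from the base axis. Payload 3.4 kg.
Tool frame: the origin (TCP) lies on the front face of the gripper's body, between the roots of the fingers; the fingertips stand 73 mm ahead of it and the grasp point (between the pads) lies 54 mm ahead of it; z points along the fingers, y is the direction in which the jaws open and shut (so a half turn about z gives the same grasp; the last joint's range is limited). The gripper opens to 85 mm and grips with 20 to 120 N. Pads are 22 mm wide; open, the fingers measure 114 mm over their backs; the gripper's body (76 mm by 85 mm) begins 54 mm behind the grasp point. The pads swing forward as they close: fully open they stand 13 mm farther back than shut.
Start: joints at [65.002, 17.578, 86.31, -0, 76.112, -4.211], TCP at [0.204, 0.538, 0.304] pointing down, gripper open.
Joint ranges: [-179.03, 179.03], [-60, 130.46], [8.19, 133.38], [-81.62, 261.62], [5.75, 156.47], [-153.77, 153.77]. Speed limits (degrees/s): [147.25, 147.25, 180, 180, 180, 180].

### API

Orientations are given as [roll, pitch, yaw] about the fixed x, y, z axes, in that order (R = Rz(yaw) Ry(pitch) Rx(roll)).
In Python, from cell import get_state, capture, camera_info, finish_job gives the robot as it stands.
- The arm moves only by the shell command python3 -m inch 'ROWS' [OPENING]. ROWS is JSON, a list of rows, each a list of 2 entries, a list of its own where there are three numbers: the shift along the tool's x, y, z in cm, then the turn, a rotation vector about the tool's x, y, z in degrees. A call has 1 to 12 rows; each row shifts and turns the pose as measured when the row begins, along the tool's axes as they then stand; what a row does not reach is not made up. A row lasts 1/10 s, in which the tool goes at most 50 mm and 8.59 degrees, less where a joint would pass 70% of its speed; a pose out of reach is approached as far as the arm can. A call is refused whole if a number of a shift passes 5 or a number of a turn 8.59, either way. A call with a gripper value outside its range is refused whole. OPENING is the closure, from -1 (fully open) to 1 (shut), set as the call begins (- or left out, the last holds). The fingers move at their own pace and stop on an object; the grip force is fixed at half the most. Time passes only in rows, so rows that do not move let the fingers close. It gives the time, the measured TCP pose, the force and the opening at its end, in the units of the state.
- get_state(): the state, without advancing time (a new reading comes with each control period).
- capture(name): name is "scene" or "top" or "wrist"; returns (picture, depth): 420x560x3 uint8, red, green, blue; 420x560 float32, m along the optical axis (not along the pixel's ray), 0 where there is no reading.
- camera_info(name): a dict with "intrinsics" (3x3 intrinsics, pixels), "xyz" and "orientation" of the camera in the world; the wrist camera has in their place "tool_from_camera" (4x4, takes a point from camera to tool coordinates, whose origin is the TCP and whose axes are the flange's). Camera axes: x right, y up, looking along -z (the intrinsics and any distortion apply to the point x, -y, -z); pixel columns grow to the right and rows downward; lengths in m; the calibration is good to about 2 mm. The wrist camera is an equidistant fisheye: a pixel r from the principal point sees the ray r / f radians off the axis. A picture is of the moment at which its call begins: read the wrist's pose just before it. camera_info takes no time and is no camera call.
- finish_job(): hands the job in, once; it reports no verdict.
The state is a dict: "time": time; "joint_pos": joint angles; "qvel": joint speeds; "joint_efforts": joint torques, N m; "tcp_pos": TCP position; "ee_rot": TCP orientation; "force": force on the tool from outside, world axes, zero at the start; "moment": the same for the moment, N m; "finger_gap": finger opening in m.
Only numpy, scipy, OpenCV 4.12 (cv2) and the standard library are available. Lean on these libraries where they do the work, as an engineer would, in place of code of your own. Each camera call takes 0.05 s, during which the arm holds its last target. There are 200 camera calls.

### The job

Pack the open instrument case so that it could be shut: lay the hand probe and the stepped calibration block, steps up, each flat in its own nest at the bottom of the well, then last of all lay the meter across above them, display up, with its wide head in the wide cradle and its handle in the narrow one, fully home at both ends. Set each part down and do not drop it, and leave the other things on the bench where they are.

Things in the scene. Friction and masses are not known exactly. Their poses are not given: they have to be found in the camera images.
- case: Open dark clamshell instrument case with rigid grey moulded insert, fixed. Origin: centre of the base half's underside, on the bench; x from the carrying handle (-x) to the hinges (+x). Base half 228 (x) by 220 (y) mm, 62 high; handle juts out 30 mm, at 28-40 mm height. Lid half lies flat beyond the hinges, x 118 to 350, 62 high. Insert top 58 mm up; well in it 158 (x) by 176 (y) mm, floor 8 mm up.
- probe_nest (a point): Centre of the longer nest, for the probe, on the well floor (8 mm above the bench), 38 mm to -x of the case centre; axes as the case. Inside 158 (y) by 34 mm (x). Ribs 12 mm high close its ends and, only beyond 52 mm from the middle, its sides: between them fingers are free, 28 mm from probe to well wall, 49 mm from probe to block.
- block_nest (a point): Centre of the shorter nest, for the block, on the well floor (8 mm above the bench), 38 mm to +x of the case centre; axes as the case. Inside 118 (y) by 36 mm (x). Ribs 12 mm high close its ends and, only beyond 38 mm from the middle, its sides: between them fingers are free, 27 mm from block to well wall.
- meter_cradle (a point): Midway between the two meter cradles, at ledge height (44 mm above the bench), over the case centre; axes as the case. The middle of the meter's underside belongs here. The cradles are 14 mm deep cut-outs at the well's x ends, each a ledge from 79 mm out to an end stop at 104 mm: at +x (hinges) 84 mm wide for the head, at -x (case handle) 62 mm wide for the meter's handle end.
- meter_mid (a point): Middle of the handheld meter, 18 mm above its flat underside; z up. Dark plastic, display up, 200 mm long along its x, 0.3 to 0.55 kg. Head with display x 30 to 100 mm: 76 wide (y), 36 thick. Handle with keypad x -100 to 30 mm: 54 wide, 32 thick. Grip across the handle (along y) here; it balances about 7 mm towards the head.
- probe_mid (a point): Middle of the hand probe, 13 mm above its underside. 150 mm long along its y, 26 wide and high, 0.17 kg. Dark flat-sided grip y -75 to 35 mm, steel neck 14 mm thick, round steel head 26 mm across y 55 to 75 mm. Lies flat, does not roll. Grip it across x here or up to 20 mm towards -y. Either way round is right in the nest.
- block_mid (a point): Middle of the stepped steel calibration block, 13 mm above its flat underside; z up. 110 mm long along its y, 28 wide (x), five 22 mm steps 10, 14, 18, 22, 26 mm high, tallest at +y; 0.28 to 0.56 kg; balances 10 mm from the middle towards the tall end. Grip it across x. Either way round is right in the nest.
- meter: The same meter, origin at the centre of its underside.
- probe: The same probe, origin at the centre of its underside.
- block: The same block, origin at the centre of its underside.
- profile: Bystander: offcut of multi-chamber aluminium window profile, 120 (x) by 64 by 64 mm high; origin centre of underside.
- beaker: Bystander: glass beaker 72 mm across, 100 mm high, with wooden stirring sticks to 160 mm; origin centre of underside.
- tape_roll: Bystander: flat roll of dark sealant tape, 100 mm across, 25 mm high; origin centre of underside.
Things that resemble listed ones, but are neither listed nor needed, are in the scene too. What is shaped like the probe but yellow is not meant.

How it is judged:
By the outcome, as a careful person would: the job done as asked, in the order asked, and still so for the second after the job is handed in, with the robot touching nothing.
It also fails if it takes over 72 s, if anything falls off the work surface, if the arm or the gripper's body presses on something with over 40 N, if the wrist force passes 120 N, or if a joint passes its speed limit or range.

## Working session

There is one attempt and no reset: what is moved stays moved. The work goes in short steps, Python scripts to look and compute and a shell command to move; the robot and the scene stay as the last step left them, time stands still between calls to the robot, and variables do not carry over. Pictures are saved under pics/ and viewed, about 8 in all and at most 12, crops included, and the job is handed in when it is done.

```bash
ls; mkdir -p pics; python3 - <<'E'
from cell import *
import cv2,numpy as np
for n in("top","scene"):
    p,d=capture(n); np.savez(f"pics/{n}0.npz",p=p,d=d); cv2.imwrite(f"pics/{n}0.png",cv2.resize(p[:,:,::-1],(800,600),interpolation=cv2.INTER_CUBIC)); print(n,camera_info(n))
print(camera_info("wrist")); print(get_state())
E
```

```text
pics
top {'intrinsics': array([[408.26986658,   0.        , 278.73602095],
       [  0.        , 408.26986658, 211.61174332],
       [  0.        ,   0.        ,   1.        ]]), 'xyz': array([ 0.4193652 , -0.01915916,  1.19327202]), 'orientation': array([  5.3760895 ,  -0.54787957, -88.31051258])}
scene {'intrinsics': array([[512.58774021,   0.        , 280.91716293],
       [  0.        , 512.58774021, 204.31099353],
       [  0.        ,   0.        ,   1.        ]]), 'xyz': array([ 1.23205277, -0.36535568,  1.27037595]), 'orientation': array([32.8944672 ,  0.17547075, 63.38021528])}
{'intrinsics': array([[325.1922621 ,   0.        , 275.34559312],
       [  0.        , 325.1922621 , 208.0708403 ],
       [  0.        ,   0.        ,   1.        ]]), 'tool_from_camera': array([[ 2.24694365e-06,  9.51334525e-01,  3.08160060e-01,
         7.85392715e-02],
       [ 9.99999867e-01,  1.56668511e-04, -4.90949757e-04,
         2.56250216e-04],
       [-5.15336431e-04,  3.08160020e-01, -9.51334398e-01,
        -7.01556784e-02],
       [ 0.00000000e+00,  0.00000000e+00,  0.00000000e+00,
         1.00000000e+00]])}
{'time': 0.1, 'joint_pos': array([ 6.50015172e+01,  1.76154199e+01,  8.63755812e+01, -1.16015996e-03,
        7.61129670e+01, -4.21308323e+00]), 'qvel': array([-0.01416332, -0.07400703, -0.14302469,  0.00626279,  0.07468874,
       -0.06014807]), 'joint_efforts': array([ 8.00535327e-04, -4.58525527e+01, -2.52611464e+01,  1.40891880e-04,
        5.57370760e-03,  2.65883341e-05]), 'tcp_pos': array([0.20388232, 0.53710277, 0.30310401]), 'ee_rot': array([-1.79896230e+02, -6.51540654e-03,  1.59214874e+02]), 'force': array([-0.15242648,  0.27762972,  0.38017243]), 'moment': array([-0.02688275, -0.01808181,  0.00715957]), 'finger_gap': 0.08507174192022839}
```

View pics/top0.png

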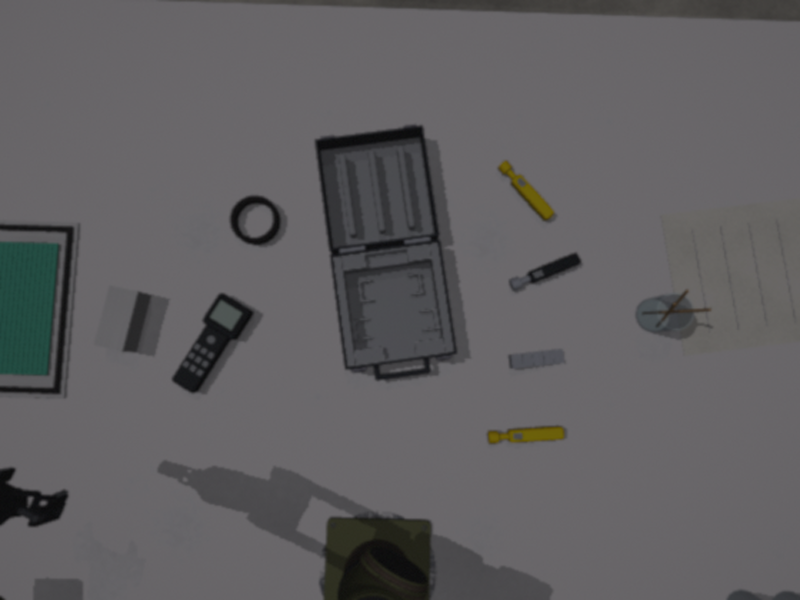

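View pics/scene0.png

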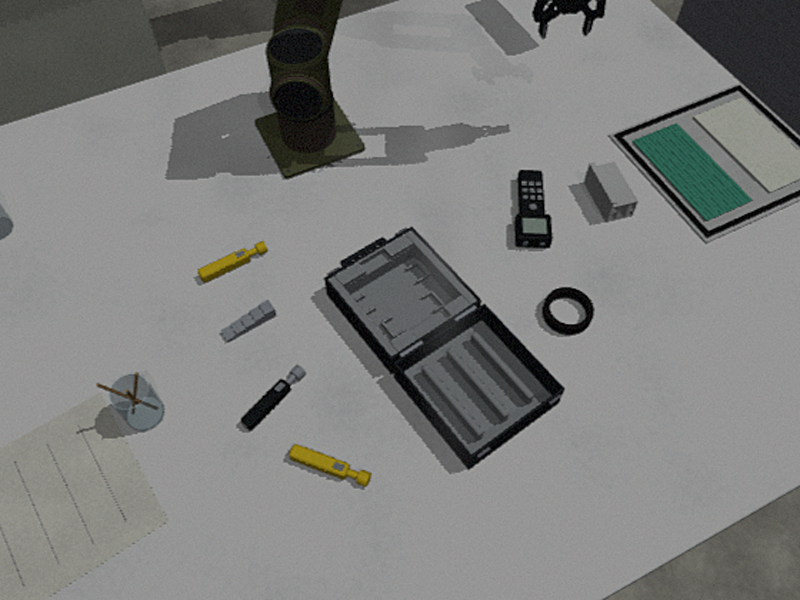

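The top view (800-wide pixels) shows these candidates for the probe: the black one at (545,271), chosen, and yellow decoys at (527,190) and (527,435). The block is at (537,358), the meter at (213,343) with its head at the upper right, and the case base at (393,303) with its handle at (403,368). Next I measure by depth.

```bash
cat >h.py <<'E'
import numpy as np,cv2
from scipy.spatial.transform import Rotation as R
from cell import *
def world(n,d,st=None):
    c=camera_info(n);K=c["intrinsics"];v,u=np.mgrid[:d.shape[0],:d.shape[1]].astype(float)
    x=(u-K[0,2])/K[0,0];y=(v-K[1,2])/K[1,1]
    if n=="wrist":
        r=np.hypot(x,y)+1e-9;t=np.tan(np.minimum(r,1.5))/r;x*=t;y*=t
    P=np.stack([x*d,-y*d,-d],-1)
    if n=="wrist":
        T=c["tool_from_camera"];P=P@T[:3,:3].T+T[:3,3]
        return P@R.from_euler("xyz",st["ee_rot"],degrees=True).as_matrix().T+st["tcp_pos"]
    return P@R.from_euler("xyz",c["orientation"],degrees=True).as_matrix().T+c["xyz"]
def pca(Q):
    (cx,cy),(w,h),a=cv2.minAreaRect((Q[:,:2]*1000).astype(np.float32))
    if w<h:w,h,a=h,w,a+90
    return np.round([cx,cy,w,h,(a+90)%180-90],1)
def go(tgt,yaw):
    "delta from current to target TCP, in tool axes (cm, deg), tool straight down with R=Rz(yaw)Rx(180)"
    s=get_state();M=R.from_euler("xyz",s["ee_rot"],degrees=True);G=R.from_euler("xyz",[180,0,yaw],degrees=True)
    return np.round(M.inv().apply(np.array(tgt)-s["tcp_pos"])*100,2),np.round((M.inv()*G).as_rotvec(degrees=True),2)
E
python3 - <<'E'
from h import *
for n in("top","scene"):
    z=np.load(f"pics/{n}0.npz");P=world(n,z["d"]);
    ok=z["d"]>0;m=(ok&(P[...,2]>.007)&(P[...,2]<.2)&(P[...,0]>.2)&(P[...,0]<1)&(abs(P[...,1])<.6)).astype(np.uint8)
    k,l,st,_=cv2.connectedComponentsWithStats(m)
    print(n,"bench z",np.median(P[...,2][ok&(abs(P[...,2])<.03)]))
    for i in range(1,k):
        if st[i,4]>40:
            Q=P[l==i];print((st[i,:4]*1.4286).astype(int),st[i,4],pca(Q),np.round(np.percentile(Q[:,2],[5,50,95]),3),z["p"][l==i].mean(0).astype(int))
z=np.load("pics/scene0.npz")["p"]
a=z[150:400,140:300];cv2.imwrite("pics/c1.png",cv2.resize(a[:,:,::-1],(384,600),interpolation=cv2.INTER_CUBIC)*1)
E
```

```text
top bench z -0.0012605366087914405
[314 124 142 255] 7970 [628.9   2.9 499.9 220.3   9.8] [0.007 0.041 0.061] [58 58 61]
[497 160  57  60] 471 [ 772.2 -283.3  148.8   27.9   42.1] [0.011 0.023 0.027] [94 82 22]
[388 184  14  25] 44 [751.3  -9.9  47.9  27.9  20.8] [0.007 0.008 0.011] [74 74 78]
[230 195  50  48] 475 [691.8 272.3  98.2  97.4   1.9] [0.01  0.022 0.027] [31 30 31]
[508 252  71  38] 437 [ 604.4 -323.6  152.    26.7  -66.1] [0.015 0.023 0.027] [41 41 44]
[ 94 285  55  65] 1251 [480.3 522.6 119.9  67.8 -10.7] [0.017 0.048 0.063] [82 81 83]
[635 290  75  42] 872 [ 522.8 -548.5   72.1   70.9  -72.1] [0.014 0.068 0.133] [68 69 70]
[171 292  81 100] 1644 [436.4 348.3 202.3  76.5 -30.2] [0.02  0.032 0.038] [39 40 42]
[392 298  21  20] 66 [520.1 -37.1  40.9  38.1 -87.9] [0.007 0.008 0.011] [76 77 81]
[508 348  55  20] 356 [ 426.6 -309.   110.9   27.9  -82. ] [0.008 0.018 0.026] [79 80 85]
[487 425  77  18] 495 [ 275.2 -288.   152.5   27.7  -85.1] [0.015 0.024 0.028] [96 85 22]
scene bench z 9.365076954170881e-05
[584 161  54  58] 942 [483.4 533.  125.9  95.3 -12.1] [0.013 0.049 0.065] [96 97 96]
[514 170  38  78] 1130 [441.9 350.4 204.5  82.9 -32.9] [0.017 0.033 0.041] [37 40 40]
[324 227 240 242] 11193 [615.2  13.7 522.8 251.5   9.8] [0.008 0.036 0.062] [61 63 64]
[197 241  70  41] 469 [ 273.4 -288.5  151.6   35.   -83.6] [0.009 0.023 0.029] [120 105  24]
[541 287  51  48] 537 [693.5 271.2 100.7  98.3 -45.2] [0.009 0.023 0.029] [14 13 13]
[220 300  55  41] 396 [ 420.3 -310.4  110.2   46.1  -82.6] [0.008 0.017 0.027] [91 94 98]
[240 364  65  67] 566 [ 605.4 -324.5  151.3   31.3  -66.9] [0.011 0.024 0.029] [35 37 39]
[ 95 372  68  58] 1104 [ 523.4 -550.    73.4   73.    60.3] [0.016 0.069 0.126] [94 98 98]
[288 444  82  42] 632 [ 771.5 -283.6  152.3   30.9   43.5] [0.012 0.024 0.029] [125 109  25]
```

View pics/c1.png

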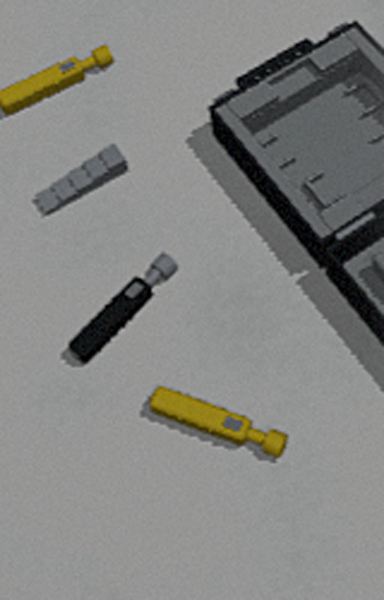

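The sizes agree with the descriptions, so the identification stands: the black probe is right, and the block lies steps up. I move to above the case first and look at it from the wrist on the way.

```bash
python3 - <<'E'
from h import *
z=np.load("pics/top0.npz");P=world("top",z["d"]).reshape(-1,3);
c=np.array([.4266,-.309]);a=np.radians(-82);e=np.array([np.cos(a),np.sin(a)])
r=P[:,:2]-c;s=r@e;t=r@[-e[1],e[0]]
for lo in np.arange(-.055,.055,.022):
    k=(abs(t)<.01)&(s>lo+.005)&(s<lo+.017);print(round(lo,3),np.median(P[k,2]))
print(go([.46,-.01,.30],100))
E
```

```text
-0.055 0.024679454901715525
-0.033 0.021151290872605033
-0.011 0.01669713866078948
0.011 0.012299275861116787
0.033 0.009034061895572432
(array([-43.36, -42.06,   0.38]), array([-1.000e-01,  5.000e-02,  5.921e+01]))
```

```bash
python3 -m inch '[[[0,0,0],[0,0,8.5]],[[0,0,0],[0,0,8.5]],[[0,0,0],[0,0,8.5]],[[0,0,0],[0,0,8.5]],[[0,0,0],[0,0,8.5]],[[0,0,0],[0,0,8.5]],[[0,0,0],[0,0,8.5]]]' -0.2
python3 -m inch '[[[-4,3,0],[0,0,0]],[[-4,3,0],[0,0,0]],[[-4,3,0],[0,0,0]],[[-4,3,0],[0,0,0]],[[-4,2,0],[0,0,0]],[[-4,1,0],[0,0,0]],[[-4.5,0,0],[0,0,0]],[[-4.5,0,0],[0,0,0]],[[-4.5,0,0],[0,0,0]],[[-4.5,0,0],[0,0,0]],[[-4.5,0,0],[0,0,0]],[[-4.5,0,0],[0,0,0]]]'
python3 - <<'E'
from h import *
s=get_state();print(s);print(go([.46,-.01,.30],100))
E
```

```text
time: 0.8
tcp_pos: [0.2028, 0.5349, 0.299]
ee_rot: [-179.7, 0.5, 98.8]
force: [0.2, -0.3, -0.3]
finger_gap: 0.0513
time: 2.0
tcp_pos: [0.4345, 0.043, 0.2973]
ee_rot: [-179.5, 0.5, 99.3]
force: [0.9, 0.0, 1.2]
finger_gap: 0.0514
{'time': 2.0, 'joint_pos': array([  0.48790291,   6.94925149, 101.91424919,  -0.59318855,
        71.57521232,  -8.59679311]), 'qvel': array([-6.12194455e+01,  4.94406279e-03, -7.60327876e-01, -4.54733158e-01,
       -6.90722604e-01, -6.04335196e+01]), 'joint_efforts': array([  5.45948625, -33.73973608, -22.59648263,  -0.08670016,
         0.42177147,   1.11575827]), 'tcp_pos': array([0.43450764, 0.04296866, 0.29734582]), 'ee_rot': array([-179.48138023,    0.48930319,   99.27654957]), 'force': array([0.88262906, 0.01852931, 1.23680213]), 'moment': array([ 0.0052183 , -0.03263604, -0.01400827]), 'finger_gap': 0.05135732860458761}
(array([-5.64,  1.66, -0.23]), array([-0.52,  0.49, -0.73]))
```

```bash
python3 -m inch '[[[-3,0.8,-0.1],[-0.5,0.5,-0.7]],[[-2.6,0.8,-0.1],[0,0,0]],[[0,0,0],[0,0,0]]]'
python3 - <<'E'
from h import *
s=get_state();p,d=capture("wrist");np.savez("pics/w1.npz",p=p,d=d,pos=s["tcp_pos"],rot=s["ee_rot"])
print(s["tcp_pos"],s["ee_rot"],s["qvel"].round(1))
cv2.imwrite("pics/w1.png",np.clip(p[:,:,::-1]*1.8,0,255).astype(np.uint8))
P=world("wrist",d,s)
T=world("top",np.load("pics/top0.npz")["d"])
S=world("scene",np.load("pics/scene0.npz")["d"])
# fit case pose: rim (z>.05) vs well floor boundaries, by template over (x,y,yaw)
from scipy.optimize import minimize
def model(q):
    x,y=q[:,0],q[:,1];h=np.full(len(q),np.nan)
    base=(abs(x)<.114)&(abs(y)<.110);h[base]=.058
    h[(abs(x)<.104)&(x>0)&(abs(y)<.042)]=.044;h[(abs(x)<.104)&(x<0)&(abs(y)<.031)]=.044
    h[(abs(x)<.079)&(abs(y)<.088)]=.010
    far=(x<-.114)&(x>-.16)|(abs(x)<.11)&(abs(y)>.110)&(abs(y)<.15);h[far]=0
    return h
for n,X in(("top",T),("scene",S),("wrist",P)):
    Q=X.reshape(-1,3);Q=Q[(np.hypot(Q[:,0]-.527,Q[:,1]+.015)<.19)&(Q[:,2]>-.02)&(Q[:,2]<.075)]
    def f(v):
        c,s_=np.cos(v[2]),np.sin(v[2]);r=Q[:,:2]-v[:2];q=np.c_[r@[c,s_],r@[-s_,c]];h=model(q);k=~np.isnan(h)
        return np.minimum(abs(Q[k,2]-h[k]),.02).mean()
    b=min((minimize(f,[.527+dx,-.0146+dy,np.radians(9.8)],method="Nelder-Mead",options=dict(initial_simplex=np.array([[.527+dx,-.0146+dy,.171],[.537,-.0146,.171],[.527,-.005,.171],[.527,-.0146,.21]]))) for dx in(-.004,.004) for dy in(-.004,.004)),key=lambda r:r.fun)
    print(n,len(Q),b.x[:2].round(4),np.degrees(b.x[2]).round(2),b.fun)
E
```

```text
time: 2.3
tcp_pos: [0.4598, -0.0171, 0.299]
ee_rot: [-179.9, 0.1, 99.6]
force: [-0.4, -0.3, 0.0]
finger_gap: 0.051
[ 0.45979815 -0.01714502  0.29902094] [-1.79936874e+02  8.13124050e-02  9.95898520e+01] [ 0.2 -0.9  2.4  2.2  1.4  0.7]
top 13143 [ 0.5244 -0.0151] 9.75 0.003855275067871963
scene 11181 [ 0.522  -0.0154] 9.65 0.005575659653157965
wrist 68550 [ 0.5258 -0.0148] 9.74 0.003454247647285612
```

View pics/w1.png

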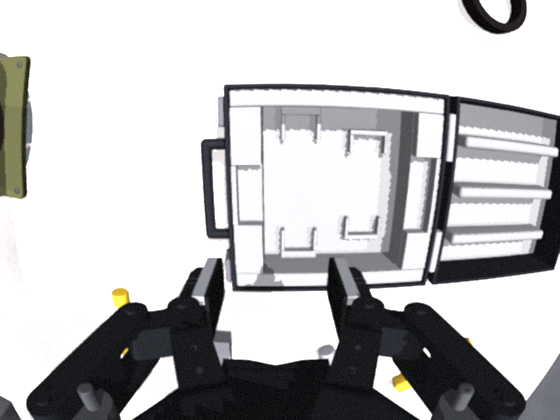

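The wrist view shows the case handle at left (215,190), the probe nest at (300,185) and the block nest at (365,185). The wrist and top fits agree on a centre of (0.5255,-0.015) and yaw 9.7. Next, the probe.

```bash
python3 - <<'E'
from h import *
print(go([.609,-.333,.20],113.6))
E
```

```text
(array([-33.78,   9.55,   9.84]), array([ -0.16,  -0.02, -13.98]))
```

```bash
python3 -m inch '[[[-4.2,1.2,0.8],[0,0,0]],[[-4.2,1.2,1.2],[0,0,0]],[[-4.2,1.2,1.2],[0,0,0]],[[-4.2,1.2,1.2],[0,0,0]],[[-4.2,1.2,1.2],[0,0,0]],[[-4.2,1.2,1.4],[0,0,0]],[[-4.2,1.2,1.4],[0,0,0]],[[-4.2,1.2,1.4],[0,0,0]],[[0,0,0],[0,0,-7]],[[0,0,0],[0,0,-7]],[[0,0,0],[0,0,0]]]'
cat > obj.py <<'E'
from h import *
import sys
def look(name,c,rad=.11,zlo=.007,zhi=.06):
    s=get_state();p,d=capture("wrist");P=world("wrist",d,s)
    # mask: within rad of c and away from fingers (only points near the bench)
    m=((d>0)&(np.hypot(P[...,0]-c[0],P[...,1]-c[1])<rad)&(P[...,2]>zlo)&(P[...,2]<zhi)).astype(np.uint8)
    k,l,st,_=cv2.connectedComponentsWithStats(m)
    for i in range(1,k):
        if st[i,4]>150:print("blob",st[i],pca(P[l==i]),np.percentile(P[l==i][:,2],[5,50,95]).round(3))
    q=np.clip(p[:,:,::-1]*1.5,0,255).astype(np.uint8);cv2.imwrite(f"pics/{name}.png",q);print(s["time"],s["tcp_pos"].round(4),s["ee_rot"].round(2))
    return P,m,s
E
python3 - <<'E'
from obj import *
look("w2",(.605,-.324));print(go([.609,-.333,.20],113.6))
E
```

```text
time: 3.45
tcp_pos: [0.614, -0.3258, 0.1878]
ee_rot: [-179.7, -1.0, 114.8]
force: [0.6, 0.4, -0.5]
finger_gap: 0.0513
blob [ 250  109   37  185 5810] [ 606.1 -324.5  151.3   27.9  -65.8] [0.018 0.026 0.027]
3.45 [ 0.614  -0.3258  0.1878] [-179.68   -1.04  114.81]
(array([-0.47, -0.77, -1.22]), array([-0.34, -1.06,  1.09]))
```

View pics/w2.png

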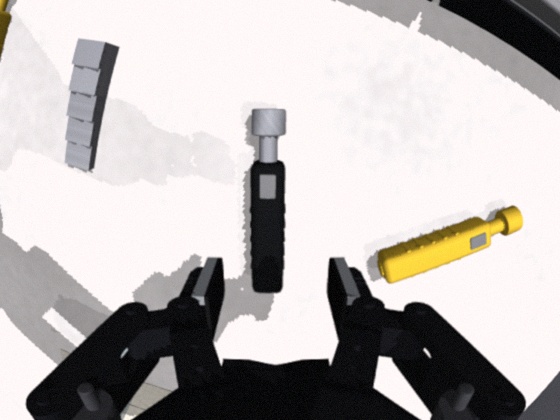

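The picture shows the black probe at (267,200), the yellow one kept clear at right (440,245) and the block at top left. The probe centre is (0.6061,-0.3245) and its yaw 114.2.

```bash
python3 -m inch '[[[-0.5,-0.6,2],[-0.3,-1,-0.6]],[[0,0,2],[0,0,0]],[[0,0,0],[0,0,0]]]'; python3 -c "
from h import *
print(go([.6094,-.3318,.080],114.2))"
```

```text
time: 3.8
tcp_pos: [0.611, -0.3282, 0.1483]
ee_rot: [179.9, -0.0, 115.0]
force: [-0.8, -0.4, -0.1]
finger_gap: 0.0513
(array([-0.26, -0.3 ,  6.83]), array([ 0.05, -0.03,  0.82]))
```

```bash
python3 -m inch '[[[-0.3,-0.3,1.5],[0,0,0.8]],[[0,0,2.5],[0,0,0]],[[0,0,2],[0,0,0]],[[0,0,0.8],[0,0,0]],[[0,0,0],[0,0,0]]]'; python3 -c "
from h import *
print(go([.6094,-.3318,.078],114.2))"
```

```text
time: 4.3
tcp_pos: [0.6116, -0.3309, 0.0811]
ee_rot: [179.8, 0.2, 113.9]
force: [0.2, 0.1, 0.8]
finger_gap: 0.0509
(array([ 0.  , -0.24,  0.31]), array([ 0.24,  0.22, -0.31]))
```

```bash
python3 -m inch '[[[0,-0.2,0.3],[0,0,0]],[[0,0,0],[0,0,0]]]'; python3 -m inch '[[[0,0,0],[0,0,0]],[[0,0,0],[0,0,0]],[[0,0,0],[0,0,0]],[[0,0,0],[0,0,0]]]' 1;python3 -m inch '[[[0,0,-1.5],[0,0,0]],[[0,0,-3],[0,0,0]],[[0,0,-3],[0,0,0]],[[0,0,-3],[0,0,0]],[[0,0,0],[0,0,0]]]'; python3 - <<'E'
from obj import *
P,m,s=look("w3",(.61,-.33),.11,.06,.2)
print(go([.488+.008*.17,-.0213-.008*.986,.20],99.7))
E
```

```text
time: 4.5
tcp_pos: [0.6103, -0.332, 0.0792]
ee_rot: [179.7, 0.3, 113.9]
force: [0.8, 0.4, -0.5]
finger_gap: 0.0509
time: 4.9
tcp_pos: [0.6113, -0.3329, 0.0821]
ee_rot: [179.6, 0.5, 113.8]
force: [1.0, -0.4, -1.6]
finger_gap: 0.0246
time: 5.4
tcp_pos: [0.6095, -0.3319, 0.1921]
ee_rot: [179.7, 0.3, 113.8]
force: [1.3, -0.7, -0.5]
finger_gap: 0.0247
blob [   80    89   388   322 36691] [ 603.6 -315.5  115.2  108.9   71.2] [0.131 0.166 0.198]
5.4 [ 0.6095 -0.3319  0.1921] [179.67   0.35 113.82]
(array([32.44,  1.3 , -1.12]), array([ 0.23,  0.15, 14.12]))
```

View pics/w3.png

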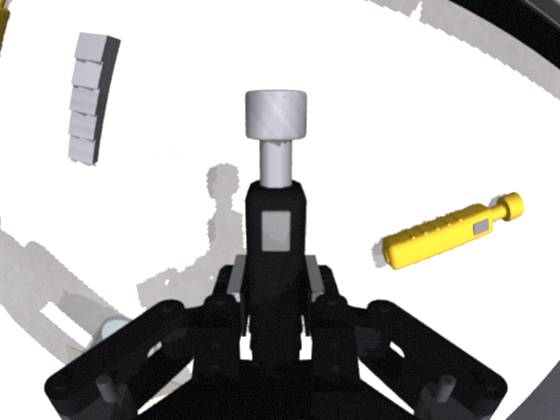

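```bash
cat >> obj.py <<'E'
def held(w=.016,zr=(.03,.085)):
    s=get_state();p,d=capture("wrist");P=world("wrist",d,s)
    q=R.from_euler("xyz",s["ee_rot"],degrees=True).inv().apply((P-s["tcp_pos"]).reshape(-1,3))
    q=q[(d.ravel()>0)&(abs(q[:,1])<w)&(q[:,2]>zr[0])&(q[:,2]<zr[1])&(q[:,0]>.02)];return q
E
python3 - <<'E'
from obj import *
q=held()
print(len(q),q[:,0].min(),np.percentile(q[:,0],[50,95,99,99.8]))
for a in np.arange(.02,.1,.006):
    k=(q[:,0]>a)&(q[:,0]<a+.006)
    if k.sum()>20:print(round(a,3),k.sum(),np.percentile(q[k,1],[2,50,98]).round(4),np.percentile(q[k,2],[2,10,50]).round(4))
E
```

```text
8465 0.020000090195276092 [0.05046093 0.08282565 0.08496363 0.08558379]
0.02 758 [-0.0117  0.0006  0.0129] [0.0528 0.0533 0.0545]
0.026 804 [-0.0118  0.0004  0.0131] [0.0525 0.053  0.0543]
0.032 870 [-0.0117  0.0006  0.013 ] [0.0525 0.0531 0.0544]
0.038 962 [-0.0115  0.0004  0.0127] [0.0538 0.0543 0.0553]
0.044 807 [-0.01    0.0004  0.0112] [0.0559 0.0573 0.0609]
0.05 458 [-0.0059  0.0008  0.0071] [0.0597 0.0603 0.0615]
0.056 484 [-0.0063  0.0004  0.0076] [0.0598 0.0603 0.0616]
0.062 578 [-0.0108  0.0004  0.0113] [0.0542 0.0549 0.0597]
0.068 947 [-0.011   0.0008  0.0127] [0.0538 0.0544 0.0561]
0.074 933 [-0.0114  0.0004  0.0126] [0.0537 0.0544 0.0561]
0.08 864 [-0.0112  0.0004  0.0125] [0.0538 0.0545 0.0563]
```

```bash
python3 -m inch '[[[0,0,0],[0,0,7]],[[0,0,0],[0,0,7]],[[3,-0.7,0],[0,0,0]],[[4,-1,0],[0,0,0]],[[4,-1,0],[0,0,0]],[[4,-1,0],[0,0,0]],[[4,-0.8,0],[0,0,0]],[[4,-0.8,0],[0,0,0]],[[4,-0.8,0],[0,0,0]],[[3,-0.6,0],[0,0,0]],[[0,0,0],[0,0,0]]]'
python3 -c "
from h import *
print(go([.4892,-.0312,.15],99.7))"
```

```text
time: 6.6
tcp_pos: [0.4758, -0.033, 0.1712]
ee_rot: [-178.2, -1.0, 98.9]
force: [0.1, 0.2, -1.2]
finger_gap: 0.0247
(array([-0.07,  1.42,  2.07]), array([-1.78, -1.06, -0.79]))
```

```bash
python3 -m inch '[[[0,0.8,0.5],[-1.8,-1.0,-0.8]],[[0,0.4,0.8],[0,0,0]],[[0,0,0],[0,0,0]]]'
python3 -c "
from h import *
print(go([.4892,-.0312,.13],99.7))"
```

```text
time: 6.9
tcp_pos: [0.4853, -0.0302, 0.1547]
ee_rot: [-179.7, -0.1, 99.9]
force: [-0.7, -0.8, -0.7]
finger_gap: 0.0245
(array([-0.17,  0.38,  2.47]), array([-0.3 , -0.11,  0.19]))
```

```bash
python3 -m inch '[[[-0.2,0.45,1.0],[-0.3,0,0]],[[0,0,1.5],[0,0,0]],[[0,0,0],[0,0,0]]]'
python3 - <<'E'
from obj import *
print(go([.4892,-.0312,.095],99.7))
look("w4",(0,0))
E
```

```text
time: 7.2
tcp_pos: [0.4912, -0.0333, 0.127]
ee_rot: [-179.9, -0.1, 99.7]
force: [-0.8, 0.5, -1.8]
finger_gap: 0.0246
(array([ 0.24, -0.15,  3.2 ]), array([-0.09, -0.14,  0.04]))
7.2 [ 0.4912 -0.0333  0.127 ] [-1.7991e+02 -1.4000e-01  9.9740e+01]
```

View pics/w4.png

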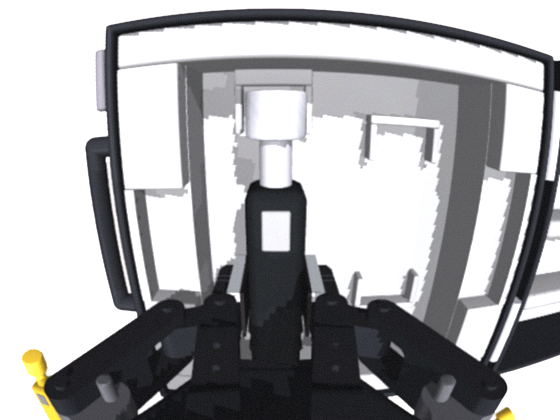

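The probe (276,110) lies centred between the nest ribs (238 and 312). I lower it.

```bash
python3 -m inch '[[[0.2,-0.1,1],[0,0,0]],[[0,0,1.2],[0,0,0]],[[0,0,0.8],[0,0,0]],[[0,0,0],[0,0,0]]]'
python3 -c "
from h import *
print(go([.4892,-.0312,.088],99.7))"
```

```text
time: 7.65
tcp_pos: [0.4921, -0.0326, 0.0966]
ee_rot: [179.9, -0.1, 99.6]
force: [0.7, 0.4, -1.5]
finger_gap: 0.0245
(array([ 0.19, -0.26,  0.86]), array([ 0.14, -0.06, -0.07]))
```

```bash
python3 -m inch '[[[0.2,-0.3,0.1],[0,0,0]],[[0,0,0.4],[0,0,0]],[[0,0,0.3],[0,0,0]],[[0,0,0],[0,0,0]]]'
python3 -c "
from h import *
print(go([.4892,-.0312,.088],99.7))"
```

```text
time: 8.05
tcp_pos: [0.4892, -0.0311, 0.0892]
ee_rot: [179.7, -0.0, 99.6]
force: [-0.9, -0.7, 0.1]
finger_gap: 0.0243
(array([-0.01, -0.01,  0.12]), array([ 0.27, -0.01, -0.07]))
```

```bash
python3 -m inch '[[[0,0,0.15],[0,0,0]],[[0,0,0],[0,0,0]]]'; python3 -m inch '[[[0,0,0],[0,0,0]],[[0,0,0],[0,0,0]],[[0,0,0],[0,0,0]]]' -0.03;  python3 -m inch '[[[0,0,-1],[0,0,0]],[[0,0,-2],[0,0,0]],[[0,0,-3],[0,0,0]],[[0,0,-3],[0,0,0]],[[0,0,-3],[0,0,0]],[[0,0,0],[0,0,0]]]'; 
python3 - <<'E'
from obj import *
print(go([.428,-.309,.20],98))
look("w5",(.488,-.021),.1,.012,.05)
E
```

```text
time: 8.25
tcp_pos: [0.4894, -0.0311, 0.0896]
ee_rot: [179.7, 0.0, 99.6]
force: [-0.6, 0.0, -1.3]
finger_gap: 0.0248
time: 8.55
tcp_pos: [0.4902, -0.0311, 0.0901]
ee_rot: [179.5, 0.1, 99.6]
force: [-0.6, 0.6, 0.2]
finger_gap: 0.0442
time: 9.15
tcp_pos: [0.489, -0.0311, 0.2158]
ee_rot: [179.7, 0.0, 99.6]
force: [2.0, 0.1, 0.5]
finger_gap: 0.0442
(array([-26.37, -10.67,   1.51]), array([ 0.34, -0.  ,  1.64]))
blob [ 187   81  152  177 4923] [453.5   3.9 177.2  77.   69.5] [0.018 0.043 0.047]
blob [ 231   98   89  201 7598] [489.4 -27.9 165.6  83.7 -79.6] [0.019 0.033 0.043]
blob [338 114  33  31 346] [538.9  44.2  33.7  20.   52.7] [0.013 0.02  0.021]
blob [152 155  14  77 583] [392.8 -36.8  66.1   6.8 -80.9] [0.034 0.038 0.041]
blob [332 227  29  30 335] [557.9 -65.3  33.9  20.7 -31.7] [0.013 0.02  0.021]
9.15 [ 0.489  -0.0311  0.2158] [179.66   0.    99.64]
```

View pics/w5.png

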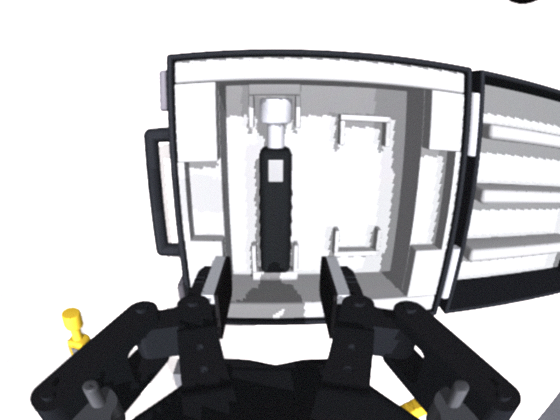

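The probe (276,190) lies flat in its nest, inside all its ribs. Next, the block.

```bash
python3 -m inch '[[[-3,-1.8,0],[0,0,1.6]],[[-4,-1.8,0.3],[0,0,0]],[[-4,-1.8,0.3],[0,0,0]],[[-4,-1.8,0.3],[0,0,0]],[[-4,-1.8,0.3],[0,0,0]],[[-4,-1.8,0.3],[0,0,0]],[[-2.4,-0.1,0],[0,0,0]],[[0,0,0],[0,0,0]]]' -0.2
python3 - <<'E'
from obj import *
P,m,s=look("w6",(.4266,-.309),.09);print(go([.4252,-.2991,.12],98))
E
```

```text
time: 10.0
tcp_pos: [0.4113, -0.3044, 0.1915]
ee_rot: [-179.9, -0.5, 98.3]
force: [-0.4, -0.2, -0.4]
finger_gap: 0.0511
blob [ 277  148   39  127 4460] [ 428.1 -309.1  110.6   28.3  -82.1] [0.01  0.019 0.027]
10.0 [ 0.4113 -0.3044  0.1915] [-179.85   -0.47   98.27]
(array([0.04, 1.54, 7.11]), array([-0.25, -0.62,  0.3 ]))
```

```bash
python3 -m inch '[[[0,0.9,1],[-0.2,-0.6,0.3]],[[0,0.8,2],[0,0,0]],[[0,0,3],[0,0,0]],[[0,0,1],[0,0,0]],[[0,0,0],[0,0,0]]]'
python3 -c "
from h import *
print(go([.4268,-.2992,.080],97.9))"
```

```text
time: 10.55
tcp_pos: [0.4252, -0.2922, 0.1171]
ee_rot: [-179.7, -0.5, 98.1]
force: [0.4, 0.5, 0.7]
finger_gap: 0.0508
(array([-0.74,  0.08,  3.71]), array([-0.32, -0.47,  0.22]))
```

```bash
python3 -m inch '[[[-0.7,0.1,0.5],[-0.3,-0.5,0]],[[0,0,1.6],[0,0,0]],[[0,0,1.5],[0,0,0]],[[0,0,0],[0,0,0]]]'
python3 -c "
from h import *
print(go([.4268,-.2992,.078],97.9))"
```

```text
time: 10.95
tcp_pos: [0.4292, -0.2996, 0.083]
ee_rot: [179.8, 0.3, 98.3]
force: [-0.0, -0.6, 0.5]
finger_gap: 0.0511
(array([ 0.07, -0.24,  0.5 ]), array([0.24, 0.32, 0.36]))
```

```bash
python3 -m inch '[[[0,-0.2,0.4],[0.2,0.3,0.3]],[[0,0,0.2],[0,0,0]],[[0,0,0],[0,0,0]]]'; python3 -m inch '[[[0,0,0],[0,0,0]],[[0,0,0],[0,0,0]],[[0,0,0],[0,0,0]],[[0,0,0],[0,0,0]]]' 1;python3 -m inch '[[[0,0,-1.5],[0,0,0]],[[0,0,-3],[0,0,0]],[[0,0,-3],[0,0,0]],[[0,0,-3],[0,0,0]],[[0,0,0],[0,0,0]]]'; python3 - <<'E'
from obj import *
q=held(.018,(.03,.09))
for a in np.arange(.02,.07,.005):
    k=(q[:,0]>a)&(q[:,0]<a+.005)
    if k.sum()>20:print(round(a,3),k.sum(),np.percentile(q[k,1],[2,50,98]).round(4),np.percentile(q[k,2],[2,10,50]).round(4))
print(np.percentile(q[:,0],[99,99.8]))
print(go([.563,-.0085,.20],99.7))
E
```

```text
time: 11.25
tcp_pos: [0.4284, -0.3012, 0.079]
ee_rot: [179.8, 0.2, 97.9]
force: [0.7, 0.3, -0.4]
finger_gap: 0.0513
time: 11.65
tcp_pos: [0.4281, -0.3013, 0.0801]
ee_rot: [179.8, 0.2, 97.9]
force: [0.8, -0.1, -2.7]
finger_gap: 0.0263
time: 12.15
tcp_pos: [0.4258, -0.2991, 0.1846]
ee_rot: [-179.8, -0.2, 97.9]
force: [0.9, -0.8, -4.7]
finger_gap: 0.0262
0.02 528 [-0.0128  0.0008  0.0143] [0.0567 0.0572 0.0579]
0.025 659 [-0.0128  0.0004  0.014 ] [0.0527 0.0531 0.0539]
0.03 795 [-0.0127  0.0008  0.0143] [0.0526 0.0531 0.0538]
0.035 808 [-0.0128  0.0008  0.0141] [0.0525 0.0531 0.0538]
0.04 854 [-0.0127  0.0008  0.0143] [0.0526 0.053  0.0538]
0.045 1333 [-0.0127  0.0008  0.0143] [0.0528 0.0534 0.0599]
[0.04766246 0.04777454]
(array([26.8 , 17.68, -1.66]), array([-0.3 , -0.36, -1.78]))
```

```bash
python3 -m inch '[[[2,1.4,0],[-0.3,-0.3,-1.8]],[[3.8,2.4,0],[0,0,0]],[[3.8,2.4,0],[0,0,0]],[[3.8,2.4,0],[0,0,0]],[[3.8,2.4,0],[0,0,0]],[[3.8,2.4,0],[0,0,0]],[[3.8,2.4,0],[0,0,0]],[[2,1.8,0],[0,0,0]],[[0,0,0],[0,0,0]]]'
python3 -c "
from h import *
print(go([.5613,-.0013,.15],99.7))"
```

```text
time: 13.1
tcp_pos: [0.5501, 0.007, 0.1641]
ee_rot: [-178.7, -0.6, 99.5]
force: [0.9, -0.5, -4.4]
finger_gap: 0.0262
(array([-1.02,  1.  ,  1.38]), array([-1.31, -0.63, -0.24]))
```

```bash
python3 -m inch '[[[-0.5,0.5,0.2],[-1.3,-0.6,-0.2]],[[-0.5,0.5,0.6],[0,0,0]],[[0,0,1],[0,0,0]],[[0,0,0],[0,0,0]]]'
python3 -c "
from h import *
print(go([.5613,-.0013,.12],99.7))"
```

```text
time: 13.5
tcp_pos: [0.5568, -0.001, 0.1377]
ee_rot: [-179.2, -0.2, 99.8]
force: [-1.2, 0.3, -4.1]
finger_gap: 0.0266
(array([-0.11,  0.47,  1.76]), array([-0.83, -0.19,  0.1 ]))
```

```bash
python3 -m inch '[[[-0.1,0.5,0.5],[-0.8,-0.2,0]],[[0,0,1.2],[0,0,0]],[[0,0,0],[0,0,0]]]'
python3 - <<'E'
from obj import *
print(go([.5613,-.0013,.095],99.7))
look("w7",(0,0))
E
```

```text
time: 13.8
tcp_pos: [0.5609, -0.0026, 0.118]
ee_rot: [-179.9, -0.0, 99.6]
force: [-1.4, 0.7, -4.2]
finger_gap: 0.0263
(array([0.12, 0.07, 2.3 ]), array([-0.13, -0.01, -0.05]))
13.8 [ 0.5609 -0.0026  0.118 ] [-1.7987e+02 -1.0000e-02  9.9650e+01]
```

View pics/w7.png

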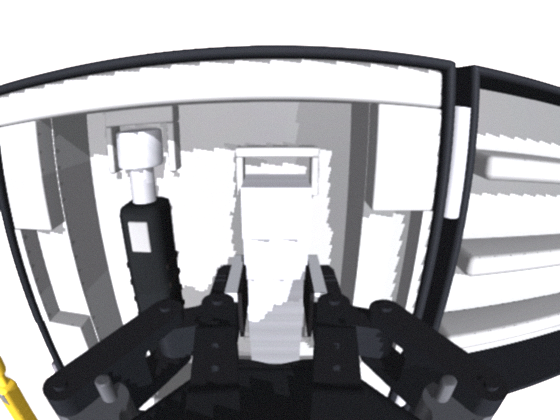

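The block (277,220) is centred between the ribs (240 and 316), with its tall end just short of the end rib at row 152. I lower it.

```bash
python3 -m inch '[[[0.1,0.05,0.8],[-0.1,0,0]],[[0,0,1],[0,0,0]],[[0,0,0.4],[0,0,0]],[[0,0,0],[0,0,0]]]'
python3 -c "
from h import *
print(go([.5613,-.0013,.0875],99.7))"
```

```text
time: 14.25
tcp_pos: [0.5625, -0.0015, 0.0956]
ee_rot: [179.8, 0.0, 99.7]
force: [0.2, 0.2, -3.9]
finger_gap: 0.0261
(array([ 0.04, -0.12,  0.81]), array([ 0.16,  0.03, -0.05]))
```

```bash
python3 -m inch '[[[0,-0.1,0.4],[0,0,0]],[[0,0,0.3],[0,0,0]],[[0,0,0.1],[0,0,0]],[[0,0,0],[0,0,0]]]'
python3 -c "
from h import *
print(go([.5613,-.0013,.0875],99.7))"
```

```text
time: 14.65
tcp_pos: [0.562, -0.0016, 0.0884]
ee_rot: [179.7, 0.1, 99.7]
force: [-0.1, 0.2, -5.0]
finger_gap: 0.0266
(array([ 0.04, -0.07,  0.09]), array([ 0.25,  0.06, -0.03]))
```

```bash
python3 -m inch '[[[0,0,0.15],[0,0,0]],[[0,0,0],[0,0,0]]]';python3 -m inch '[[[0,0,0.1],[0,0,0]],[[0,0,0],[0,0,0]]]'
```

```text
time: 14.85
tcp_pos: [0.5624, -0.0016, 0.0885]
ee_rot: [179.7, 0.1, 99.7]
force: [0.5, -0.7, -3.9]
finger_gap: 0.0262
time: 15.05
tcp_pos: [0.5627, -0.0016, 0.0882]
ee_rot: [179.6, 0.1, 99.7]
force: [-0.3, -0.6, -3.7]
finger_gap: 0.0265
```

```bash
python3 -m inch '[[[0,-0.1,0.25],[0.2,0,0]]]';python3 -m inch '[[[0,0,0.25],[0,0,0]]]'
```

```text
time: 15.15
tcp_pos: [0.5628, -0.0015, 0.088]
ee_rot: [179.6, 0.1, 99.7]
force: [-5.5, 3.2, 36.2]
finger_gap: 0.0261
time: 15.25
tcp_pos: [0.5628, -0.0015, 0.088]
ee_rot: [179.6, 0.1, 99.7]
force: [-7.8, -0.3, 24.4]
finger_gap: 0.026
```

```bash
python3 -m inch '[[[0,0,0],[0,0,0]],[[0,0,0],[0,0,0]],[[0,0,0],[0,0,0]]]' -0.03;  python3 -m inch '[[[0,0,-1],[0,0,0]],[[0,0,-2],[0,0,0]],[[0,0,-3],[0,0,0]],[[0,0,-4],[0,0,0]],[[0,0,-4],[0,0,0]],[[0,0,-1],[0,0,0]],[[0,0,0],[0,0,0]]]'; 
python3 - <<'E'
from obj import *
P,m,s=look("w8",(.563,-.0085),.1,.012,.05)
C=np.array([.5255,-.0149]);a=np.radians(9.74);r=P[...,:2]-C;x=r@[np.cos(a),np.sin(a)];y=r@[-np.sin(a),np.cos(a)];z=P[...,2]
for lo in np.arange(-.06,.06,.01):
    k=(abs(x-.038)<.008)&(y>lo)&(y<lo+.01);print(round(lo,3),k.sum(),np.median(z[k]).round(4))
print(go([.436,.348,.25],149.8))
E
```

```text
time: 15.55
tcp_pos: [0.5645, -0.0016, 0.0896]
ee_rot: [179.3, 0.2, 99.7]
force: [-0.3, 0.2, -0.1]
finger_gap: 0.044
time: 16.25
tcp_pos: [0.5629, -0.0016, 0.2451]
ee_rot: [179.5, 0.1, 99.7]
force: [-0.2, 0.5, -0.3]
finger_gap: 0.0439
blob [ 232  104  119  191 5124] [596.8 -16.  194.9  84.3  78.1] [0.017 0.044 0.047]
blob [204 110  10  34 194] [494.8  48.7  30.7   6.8 -79.7] [0.014 0.02  0.021]
blob [ 176  119   37  151 3678] [488.7 -18.  145.   28.  -80.5] [0.021 0.033 0.035]
blob [247 129  50  29 514] [554.6  42.3  44.7  25.5   9.7] [0.016 0.02  0.021]
blob [ 258  140   33  110 3336] [565.1  -8.3 109.3  28.1 -80.6] [0.018 0.027 0.035]
blob [359 165  12  85 423] [646.9   1.   82.9   1.8 -80.3] [0.034 0.042 0.049]
blob [250 232  45  27 499] [572.  -58.4  44.3  27.1   9.5] [0.014 0.02  0.021]
16.25 [ 0.5629 -0.0016  0.2451] [1.7951e+02 1.4000e-01 9.9650e+01]
-0.06 157 0.0177
-0.05 144 0.018
-0.04 125 0.0213
-0.03 157 0.0223
-0.02 145 0.0226
-0.01 181 0.0262
0.0 161 0.0264
0.01 3718 0.2581
0.02 357 0.031
0.03 177 0.034
0.04 213 0.0341
0.05 224 0.0222
(array([36.59, -6.64, -0.7 ]), array([  0.37,   0.32, -50.15]))
```

View pics/w8.png

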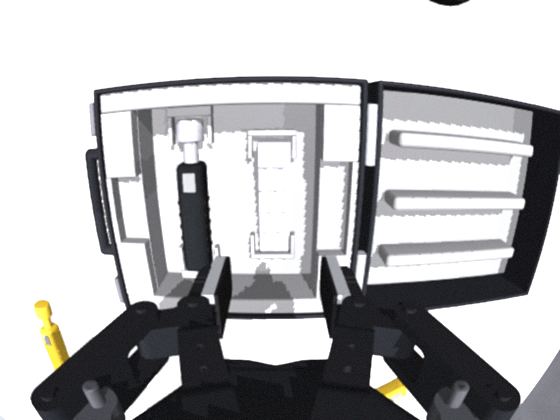

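The block's step heights read 18 to 34 mm above the bench, as they should on an 8 mm floor, and it sits inside its nest ribs (258–292, 140–250). The probe is still seated. Next, the meter.

```bash
python3 -m inch '[[[3,-0.6,0],[0,0,0]],[[4.2,-0.8,0],[0,0,0]],[[4.2,-0.8,0],[0,0,0]],[[4.2,-0.8,0],[0,0,0]],[[4.2,-0.8,0],[0,0,0]],[[4.2,-0.8,0],[0,0,0]],[[4.2,-0.8,0],[0,0,0]],[[4.2,-0.8,0],[0,0,0]],[[3.5,-0.5,0],[0,0,0]],[[0,0,0],[0,0,0]]]' -1
python3 -m inch '[[[0,0,0],[0,0,-8.4]],[[0,0,0],[0,0,-8.4]],[[0,0,0],[0,0,-8.4]],[[0,0,0],[0,0,-8.4]],[[0,0,0],[0,0,-8.4]],[[0,0,0],[0,0,-8.4]],[[0,0,0],[0,0,0]]]'
python3 - <<'E'
from obj import *
look("w9",(.4364,.3483),.115,.007,.06)
print(go([.436,.348,.2],149.8))
E
```

```text
time: 17.3
tcp_pos: [0.4262, 0.3491, 0.2229]
ee_rot: [-178.7, 0.5, 99.3]
force: [0.6, -0.3, 0.2]
finger_gap: 0.0855
time: 18.0
tcp_pos: [0.4204, 0.3426, 0.2087]
ee_rot: [-177.3, -1.2, 150.9]
force: [-0.4, 0.4, -0.1]
finger_gap: 0.0851
blob [  257   100    88   226 16318] [437.  349.2 198.6  76.4 -29.5] [0.03  0.033 0.038]
18.0 [0.4204 0.3426 0.2087] [-177.28   -1.24  150.89]
(array([-1.12,  1.3 ,  0.77]), array([-2.77, -1.22,  0.93]))
```

```bash
python3 -m inch '[[[-0.8,0.7,0.5],[-2.6,-1.2,0.5]],[[-0.7,0.7,1],[0,0,0]],[[0,0,0],[0,0,0]]]'
python3 - <<'E'
from obj import *
print(go([.4405,.347,.15],150.3))
P,m,s=look("w9",(.4364,.3483),.115,.007,.06)
# symmetry axis from head (z>.033): direction and handle edges in meter frame
Q=P[m>0];c=np.array([.437,.349]);
for a in np.radians([-29.5,-30.3]):
    r=Q[:,:2]-c;x=r@[np.cos(a),np.sin(a)];y=r@[-np.sin(a),np.cos(a)]
    for lo in(-.09,-.06,-.03,0,.04,.065,.08):
        k=(x>lo)&(x<lo+.015);print(round(np.degrees(a),1),lo,k.sum(),np.percentile(y[k],[2,98]).round(4))
    print(np.percentile(x,[.2,99.8]).round(4))
E
```

```text
time: 18.35
tcp_pos: [0.4402, 0.3454, 0.1901]
ee_rot: [-179.6, -0.1, 149.7]
force: [-0.3, -0.6, -0.2]
finger_gap: 0.0854
(array([0.04, 0.17, 4.01]), array([-0.36, -0.1 , -0.63]))
blob [  231    72    96   248 19609] [437.5 349.5 199.2  76.3 -30. ] [0.03  0.033 0.038]
18.35 [0.4402 0.3454 0.1901] [-1.7964e+02 -1.0000e-01  1.4967e+02]
-29.5 -0.09 1636 [-0.0255  0.0255]
-29.5 -0.06 1559 [-0.025   0.0254]
-29.5 -0.03 1488 [-0.0253  0.0257]
-29.5 0 1348 [-0.0252  0.0256]
-29.5 0.04 1651 [-0.0352  0.0358]
-29.5 0.065 1369 [-0.0359  0.0354]
-29.5 0.08 1139 [-0.0361  0.0359]
[-0.0989  0.098 ]
-30.3 -0.09 1620 [-0.0267  0.0244]
-30.3 -0.06 1562 [-0.0258  0.0247]
-30.3 -0.03 1492 [-0.0256  0.0253]
-30.3 0 1341 [-0.0252  0.0258]
-30.3 0.04 1652 [-0.0347  0.0365]
-30.3 0.065 1366 [-0.0348  0.0364]
-30.3 0.08 1148 [-0.0349  0.0371]
[-0.099   0.0979]
```

View pics/w9.png

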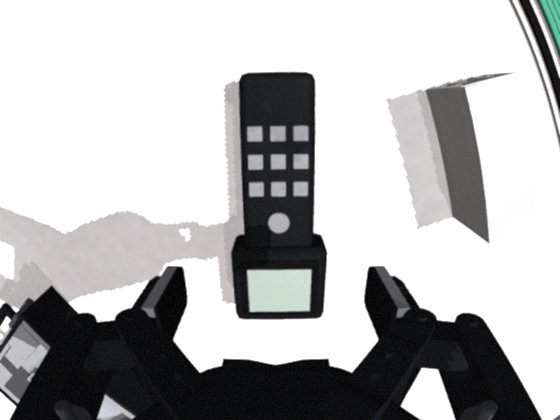

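The meter (278,200) is display up, with its handle away from the camera's near side and the jaws straddling it. I descend.

```bash
python3 -m inch '[[[0,0.2,2],[-0.3,0,-0.6]],[[0,0,3],[0,0,0]],[[0,0,3],[0,0,0]],[[0,0,2],[0,0,0]],[[0,0,0],[0,0,0]]]'
python3 -c "
from h import *
print(go([.4405,.347,.08],150.4))"
```

```text
time: 18.9
tcp_pos: [0.4419, 0.348, 0.0887]
ee_rot: [-179.9, -0.1, 150.0]
force: [0.3, -0.4, 0.1]
finger_gap: 0.0854
(array([ 0.06, -0.16,  0.87]), array([-0.06, -0.14, -0.4 ]))
```

```bash
python3 -m inch '[[[0,-0.15,0.7],[0,0,-0.4]],[[0,0,0.2],[0,0,0]],[[0,0,0],[0,0,0]]]'; python3 -m inch '[[[0,0,0],[0,0,0]],[[0,0,0],[0,0,0]],[[0,0,0],[0,0,0]],[[0,0,0],[0,0,0]],[[0,0,0],[0,0,0]]]' 1;python3 -m inch '[[[0,0,-1],[0,0,0]],[[0,0,-3],[0,0,0]],[[0,0,-3],[0,0,0]],[[0,0,-3],[0,0,0]],[[0,0,-2],[0,0,0]],[[0,0,0],[0,0,0]]]'; cat > mh.py <<'E'
from obj import *
q=held(.036,(.02,.09))
for a in np.arange(.02,.11,.01):
    k=(q[:,0]>a)&(q[:,0]<a+.01)
    if k.sum()>20:print(round(a,3),k.sum(),np.percentile(q[k,1],[2,50,98]).round(4),np.percentile(q[k,2],[2,10,50]).round(4))
print(np.percentile(q[:,0],[99,99.8]));print(get_state()["moment"].round(2))
E
python3 mh.py
```

```text
time: 19.2
tcp_pos: [0.4418, 0.3473, 0.0805]
ee_rot: [-180.0, -0.1, 150.4]
force: [-0.6, -0.1, -0.2]
finger_gap: 0.0855
time: 19.7
tcp_pos: [0.4426, 0.3479, 0.0832]
ee_rot: [179.8, -0.0, 150.4]
force: [0.3, -0.1, -3.6]
finger_gap: 0.0526
time: 20.3
tcp_pos: [0.4406, 0.3463, 0.2072]
ee_rot: [-179.8, -0.2, 150.4]
force: [0.4, 0.7, -4.7]
finger_gap: 0.0525
0.02 2952 [-0.0245  0.0006  0.0254] [0.0478 0.0483 0.0502]
0.03 2890 [-0.0245  0.0003  0.0254] [0.0478 0.0484 0.0504]
0.04 3397 [-0.0245  0.0006  0.0254] [0.0477 0.0483 0.0501]
0.05 3379 [-0.0246  0.0003  0.0253] [0.0479 0.0485 0.0504]
0.06 3649 [-0.0245  0.0003  0.0254] [0.0477 0.0483 0.0501]
0.07 3682 [-0.0246  0.0003  0.0253] [0.0494 0.0499 0.0508]
0.08 3687 [-0.0245  0.0003  0.0254] [0.0494 0.0499 0.0508]
0.09 3611 [-0.0245  0.0003  0.0253] [0.0495 0.0499 0.0508]
0.1 1201 [-0.0229  0.0006  0.0238] [0.0505 0.0511 0.0523]
[0.10304953 0.1045254 ]
[ 0.02  0.03 -0.03]
```

```bash
python3 -m inch '[[[0,0,0],[0,0,-7.9]],[[0,0,0],[0,0,-7.9]],[[0,0,0],[0,0,-7.9]],[[0,0,0],[0,0,-7.9]],[[0,0,0],[0,0,-7.9]],[[0,0,0],[0,0,0]]]'
python3 -m inch '[[[-0.2,-2,0],[0,0,0]],[[-0.3,-4,0],[0,0,0]],[[-0.3,-4,0],[0,0,0]],[[-0.3,-4,0],[0,0,0]],[[-0.3,-4,0],[0,0,0]],[[-0.3,-4,0],[0,0,0]],[[-0.3,-4,0],[0,0,0]],[[-0.3,-4,0],[0,0,0]],[[-0.3,-4,0],[0,0,0]],[[0,-2,0],[0,0,0]],[[0,0,0],[0,0,0]]]'
python3 -c "
from h import *
print(go([.53,-.0145,.18],189.74))"
```

```text
time: 20.95
tcp_pos: [0.4346, 0.3423, 0.1969]
ee_rot: [-179.6, -1.3, -168.6]
force: [-0.6, -0.7, -3.3]
finger_gap: 0.0529
time: 22.05
tcp_pos: [0.5242, -0.0196, 0.1867]
ee_rot: [-179.5, -2.2, -170.7]
force: [-0.2, 0.2, -3.8]
finger_gap: 0.053
(array([-0.68,  0.42,  0.64]), array([-0.44, -2.2 , -0.48]))
```

```bash
python3 -m inch '[[[-0.6,0.3,-0.2],[-0.4,-2.2,-0.5]],[[0,0.1,0.2],[0,0,0]],[[0,0,0],[0,0,0]]]'
cat > fit.py <<'E'
from obj import *
from scipy.optimize import minimize
# refit the case from the rim/ledges around the held meter: wrist depth, points below the meter
s=get_state();p,d=capture("wrist");P=world("wrist",d,s);Q=P.reshape(-1,3)
def model(q):
    x,y=q[:,0],q[:,1];h=np.full(len(q),np.nan)
    h[(abs(x)<.114)&(abs(y)<.110)]=.058
    h[(x<.104)&(x>0)&(abs(y)<.042)]=.044;h[(x>-.104)&(x<0)&(abs(y)<.031)]=.044
    h[(abs(x)<.079)&(abs(y)<.088)]=.010
    h[(x<-.114)&(x>-.16)|(abs(x)<.11)&(abs(y)>.110)&(abs(y)<.15)]=0
    return h
Q=Q[(d.ravel()>0)&(np.hypot(Q[:,0]-.5255,Q[:,1]+.015)<.19)&(Q[:,2]>-.02)&(Q[:,2]<.07)]
def f(v):
    c,s_=np.cos(v[2]),np.sin(v[2]);r=Q[:,:2]-v[:2];h=model(np.c_[r@[c,s_],r@[-s_,c]]);k=~np.isnan(h)
    return np.minimum(abs(Q[k,2]-h[k]),.02).mean()
b=min((minimize(f,x0,method="Nelder-Mead",options=dict(initial_simplex=np.array([x0,[.532,-.0146,.171],[.527,-.005,.171],[.527,-.0146,.19]]))) for x0 in([.522,-.018,.17],[.529,-.012,.17])),key=lambda r:r.fun)
print(len(Q),b.x[:2].round(4),np.degrees(b.x[2]).round(2),round(b.fun,4));cv2.imwrite("pics/w10.png",np.clip(p[:,:,::-1]*1.2,0,255).astype(np.uint8))
E
python3 fit.py; python3 mh.py;python3 -c "
from h import *
print(go([.53,-.0145,.15],189.74))"
```

```text
time: 22.35
tcp_pos: [0.5273, -0.014, 0.1836]
ee_rot: [179.9, -0.3, -170.8]
force: [-0.1, -0.5, -4.7]
finger_gap: 0.0528
73678 [ 0.5255 -0.0151] 9.69 0.0059
0.02 2964 [-0.0248  0.0003  0.025 ] [0.0478 0.0483 0.0502]
0.03 2892 [-0.0248 -0.0001  0.0251] [0.0477 0.0483 0.0503]
0.04 3389 [-0.0249 -0.0001  0.025 ] [0.0476 0.0482 0.0502]
0.05 3380 [-0.025  -0.0001  0.025 ] [0.0477 0.0484 0.0504]
0.06 3667 [-0.0249 -0.0001  0.0251] [0.0476 0.0482 0.0502]
0.07 3651 [-0.025  -0.0001  0.025 ] [0.0494 0.0499 0.0508]
0.08 3696 [-0.0249 -0.0001  0.025 ] [0.0494 0.0499 0.0508]
0.09 3605 [-0.0248 -0.0001  0.0249] [0.0493 0.0499 0.0508]
0.1 1172 [-0.0232  0.0001  0.0234] [0.0505 0.0511 0.0522]
[0.10288424 0.10434848]
[-0.03  0.06  0.02]
(array([-0.22, -0.09,  3.4 ]), array([ 0.11, -0.25, -0.43]))
```

```bash
python3 -m inch '[[[-0.2,-0.1,1],[0.1,-0.25,-0.5]],[[0,0,1.5],[0,0,0]],[[0,0,0.9],[0,0,0]],[[0,0,0],[0,0,0]]]'
python3 -c "
from h import *
print(go([.53,-.0144,.126],189.7))"
```

```text
time: 22.85
tcp_pos: [0.5302, -0.0129, 0.1477]
ee_rot: [-180.0, 0.0, -170.0]
force: [-0.6, 0.2, -3.6]
finger_gap: 0.0527
(array([ 0.05, -0.14,  2.17]), array([-0.02,  0.02,  0.29]))
```

```bash
python3 -m inch '[[[0,-0.15,0.4],[0,0,0.3]],[[0,0,0.7],[0,0,0]],[[0,0,0.6],[0,0,0]],[[0,0,0],[0,0,0]]]'
python3 -c "
from h import *
print(go([.53,-.0144,.126],189.7))"
```

```text
time: 23.25
tcp_pos: [0.531, -0.0144, 0.1295]
ee_rot: [-180.0, 0.1, -170.3]
force: [0.6, -0.0, -3.7]
finger_gap: 0.0527
(array([0.1 , 0.01, 0.35]), array([-0.04,  0.05, -0.01]))
```

```bash
python3 -m inch '[[[0.1,0,0.2],[0,0,0]],[[0,0,0.25],[0,0,0]]]';python3 -m inch '[[[0,0,0.2],[0,0,0]]]'
python3 -c "
from h import *
print(go([.53,-.0144,.126],189.7))"
```

```text
time: 23.45
tcp_pos: [0.5302, -0.0147, 0.1266]
ee_rot: [-180.0, 0.1, -170.3]
force: [-8.7, -0.0, 32.9]
finger_gap: 0.0528
time: 23.55
tcp_pos: [0.5301, -0.0147, 0.1267]
ee_rot: [-180.0, 0.1, -170.3]
force: [-4.0, 0.2, 16.6]
finger_gap: 0.0525
(array([0.  , 0.03, 0.07]), array([-0.04,  0.13, -0.03]))
```

It made contact at the expected height. I release, retreat and check.

```bash
python3 -m inch '[[[0,0,0],[0,0,0]],[[0,0,0],[0,0,0]],[[0,0,0],[0,0,0]],[[0,0,0],[0,0,0]]]' -1;  python3 -m inch '[[[0,0,-1],[0,0,0]],[[0,0,-2],[0,0,0]],[[0,0,-3],[0,0,0]],[[0,0,-4],[0,0,0]],[[2,0,-4],[0,0,0]],[[4,0,-2],[0,0,0]],[[4,0,0],[0,0,0]],[[0,0,0],[0,0,0]]]'
python3 - <<'E'
from obj import *
s=get_state();p,d=capture("wrist");P=world("wrist",d,s);t,td=capture("top");T=world("top",td)
cv2.imwrite("pics/w11.png",np.clip(np.hstack([p[:,:,::-1]*1.0,cv2.resize(t[130:270,210:350,::-1],(420,420))*2.])[:, :],0,255).astype(np.uint8)[:, :980][::1]) 
im=cv2.imread("pics/w11.png");cv2.imwrite("pics/w11.png",cv2.resize(im,(800,343)))
C=np.array([.5255,-.015]);a=np.radians(9.7)
for n,X in(("wrist",P),("top",T)):
    r=X[...,:2]-C;x=r@[np.cos(a),np.sin(a)];y=r@[-np.sin(a),np.cos(a)];z=X[...,2]
    for lo in(-.095,-.07,-.04,-.01,.01,.05,.075,.09):
        k=(x>lo)&(x<lo+.008)&(abs(y)<.02)&(z<.1);e=(x>lo)&(x<lo+.008)&(abs(y)<.06)&(z>.07)&(z<.1)
        print(n,lo,k.sum(),np.percentile(z[k],[20,50,80]).round(4) if k.any() else "",np.percentile(y[e],[2,98]).round(4) if e.any() else "")
    e=(abs(y)<.025)&(z>.07)&(z<.1);print("x ends",np.percentile(x[e],[.3,99.7]).round(4) if e.any() else "")
E
```

```text
time: 23.95
tcp_pos: [0.5321, -0.015, 0.1294]
ee_rot: [-179.9, 0.5, -170.3]
force: [-0.2, -0.1, 0.6]
finger_gap: 0.0854
time: 24.75
tcp_pos: [0.4307, -0.032, 0.298]
ee_rot: [-179.8, 0.5, -170.3]
force: [0.5, 0.2, -1.1]
finger_gap: 0.0855
wrist -0.095 365 [0.0757 0.0763 0.0769] [-0.0253  0.0255]
wrist -0.07 318 [0.0758 0.0764 0.077 ] [-0.0261  0.0253]
wrist -0.04 296 [0.0765 0.0777 0.0785] [-0.0258  0.0252]
wrist -0.01 245 [0.0758 0.0764 0.0769] [-0.0258  0.0243]
wrist 0.01 232 [0.0759 0.0768 0.0777] [-0.0263  0.0249]
wrist 0.05 199 [0.0818 0.0822 0.0827] [-0.0364  0.0351]
wrist 0.075 173 [0.0817 0.0823 0.0828] [-0.036   0.0353]
wrist 0.09 103 [0.0795 0.0801 0.0809] [-0.0351  0.0359]
x ends [-0.0992  0.0963]
top -0.095 0  
top -0.07 0  
top -0.04 0  
top -0.01 22 [0.0733 0.0745 0.0769] [-0.0259  0.0032]
top 0.01 41 [0.0732 0.0752 0.0767] [-0.0258  0.0246]
top 0.05 44 [0.0789 0.0806 0.0829] [-0.0368  0.0354]
top 0.075 39 [0.0783 0.0803 0.0822] [-0.0364  0.0352]
top 0.09 35 [0.0753 0.0775 0.0794] [-0.0345  0.0357]
x ends [-0.0107  0.0982]
```

View pics/w11.png

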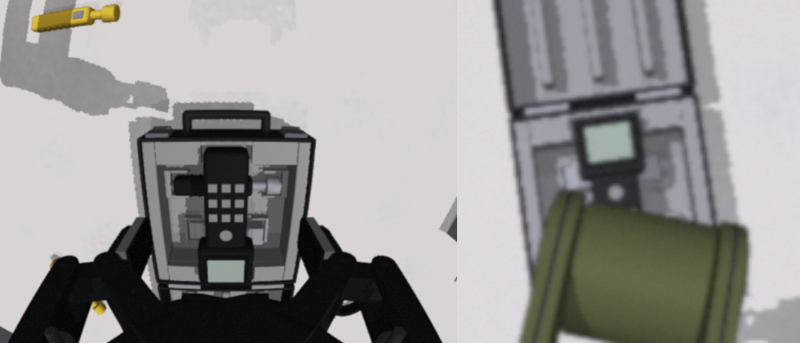

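The handle top reads 76 mm (44+32). The head reads 82 mm, which carries the same +2 mm bias as it showed on the bench (38 for 36), so the meter is level and home at both ends. It is centred to within about 1 mm. I hand in.

```bash
python3 -c "
from cell import *
print(finish_job(),get_state()['time'])"
```

```text
the job is handed in; nothing more can be done
the job is handed in; nothing more can be done
```

I packed the case in the order asked and handed the job in at about 25 s of robot time, with the gripper clear of everything. First the black probe went in, then the stepped block with its steps up, and last the meter across the cradles with its display up and its head at the hinge end.

**Probe and block:** The probe's top reads about 33–34 mm above the bench (34 expected), and it lies inside its nest ribs. The block's tall step reads 34 mm, and it also lies inside its ribs. I measured both before the meter went over them.

**Meter:** The handle top reads 76 mm as expected. The head reads 82 mm, but the drawing gives 80. It read the same 2 mm high (38 for 36) on the bench, so I took it as fully home at both ends. It is centred to about 1 mm.

**Limits and loose ends:**
- Setting the block down gave a brief wrist force of about 36 N and the meter about 33 N, both under the 120 N limit.
- The arm hid the handle end from the top camera, so only the wrist camera confirms that end.
- The bystanders were not touched, but I did not measure them again at the end.

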